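Open the combination lock on the mouthpiece box and present its shackle

TASK

Unlock the grey mouthpiece box: turn the lock's dial clockwise with the finger bar, feeling past the small notch clicks, until the spring-loaded shackle pops up by itself. Then let go of the dial, pull the U-shaped shackle straight up and right out of the lock, and finish while holding it still in the gripper, legs pointing down, high over the middle of the small square plywood tray with its leg ends about 10 cm clear of the tray floor. Leave everything else on the bench undisturbed.

Things in the scene. Friction and masses are not known exactly. Their poses are not given: they have to be found in the camera images.
- lockbox: Fixed grey steel box (in its frame x 47 to 252, y -143 to 143 mm, 82 mm high) with a dark steel lock housing on its robot side (x -45 to 45, y -85 to 85 mm, deck 66 mm high). Origin: on the bench under the housing's centre; x points from lock to box, z up. Dial axis at x 0, y -40 mm on a round pedestal 44 mm across, 124 mm high. Shackle legs at x 0, y 8 and y 72 mm.
- dial_grip (a point): On the dial's vertical axis, 154 mm above the bench: where to grip its black finger bar (40 mm long on this point's x, 14 mm thick on y, top at 167 mm; dial plate 48 mm across, top at 130 mm). Turns with the dial: stiff, under 0.4 N m, a small click every 24 degrees, stays where left. The unmarked opening notch differs each time, 0.4 to 1.5 rad clockwise from above of the start.
- lock_deck (a point): Centre of the lock's deck under the shackle's crown, 66 mm above the bench. At the opening notch a spring lifts the shackle 9 mm by itself, and its foot then stops the dial from turning on. After that, with the dial let go, the shackle lifts straight up out of its holes (1 to 3 mm of play, little resistance); it is wholly out 50 mm above the popped height. A 3 mm hasp tongue lies on the deck.
- crown (a point): Centre of the top bar (crown) of the loose U-shaped shackle, 10 mm round steel, about 200 g. The crown runs along this point's y (straight for 44 mm, legs 64 mm apart); the legs reach 88 mm down (-z); the -y leg ends in a toe that sticks out 20 mm to -y. Crown centre about 109 mm above the bench when locked, 118 mm when popped.
- tray: Small open square plywood tray, 110 x 110 mm, 25 mm high, 4 mm walls, standing on the bench to the left. Origin: centre of its underside; the shackle is to be held over its centre.
- mouthpiece: Bystander: brass mouthpiece standing cup down on the box lid, 27 mm diameter, 85 mm tall; origin at centre of underside.
- oil: Bystander: white oil bottle, 42 mm diameter, 115 mm tall; origin at centre of underside.
- mallet: Bystander: wooden mallet lying on the bench; origin under its middle.
- cup: Bystander: open steel cup, 74 mm diameter, 75 mm tall; origin at centre of underside.
- ferrule: Bystander: short brass tube standing on end on the box lid, 52 mm diameter, 30 mm tall; origin at centre of underside.
- jar: Bystander: amber glass jar, 60 mm diameter, 60 mm tall; origin at centre of underside.
Not all that is in view belongs to the job. There is more than one size of the tray; the one meant has the size given above.

How it is judged (in metres and radians):
On the way, in this order (a step that is already met when the one before it is completed fails the run):
1. the dial has been turned until the shackle popped up by itself (crown 114 mm or more above the bench, some 5 mm up), the fingers not touching the shackle (height (world z) of crown between 0.114 and 0.124 m and contact force between the fingers and shackle below 0.3 N), for 0.1 s.
2. the shackle has been pulled wholly out of the lock and is held by the fingers (height (world z) of crown above 0.16 m and contact force between the fingers and shackle above 1 N), for 0.1 s.
At the end, for the whole second after the job is handed in: The shackle is held still in the fingers, touching neither the lock nor the tray, its crown within 40 mm (horizontally) of the tray's centre and more than 170 mm above the bench (leg ends more than 80 mm above it), legs down within 0.3 rad (height (world z) of crown above 0.17 m and horizontal distance between crown and tray below 0.04 m and angle between crown's own z axis and vertical below 0.3 rad and contact force between the fingers and shackle above 1 N and contact force between shackle and tray below 0.1 N and contact force between shackle and lockbox below 0.1 N and linear speed of shackle below 0.03 m/s); the arm keeps its last pose, push and grip.
It fails at once if a bystander or the tray is shoved more than 20 mm (distance of any of tray, mouthpiece, oil, mallet, cup, ferrule, jar from where it was at the start of the episode above 0.02 m).
It also fails if it takes over 58 s, if anything falls off the work surface, if the arm or the gripper's body presses on something with over 40 N, if the wrist force passes 120 N, or if a joint passes its speed limit or range.

ROBOT

A 6-joint arm with a two-finger parallel gripper is mounted at the origin on the work surface. World frame = base frame: x ahead of the robot, y to its left, z up, the work surface at z = 0. Lengths are in m, angles in degrees, forces in N, time in s.
With the tool pointing down it reaches from about 0.25 to 0.725 m from the base axis. Payload 9.7 kg.
Tool frame: the origin (TCP) lies on the centre line of the jaws, within the pads' length; the fingertips stand 19 mm ahead of it and the grasp point (between the pads) is the TCP (bot.tcp_to_tips is the z of the fingertips in the tool frame, in m); z points along the fingers, y is the line along which they close (so a half turn about z gives the same grasp; the last joint's range is limited). The gripper opens to 85 mm and grips with 20 to 120 N. Pads are 22 mm wide; open, the fingers measure 114 mm over their backs; the gripper's body (76 mm by 85 mm) begins 54 mm behind the grasp point. The pads swing forward as they close: fully open they stand 13 mm farther back than shut.
Start: joints at [-76.776, 4.979, 10.078, 95.1, 0, 90], TCP at [0.126, -0.535, 0.25] pointing down, gripper open.
Joint ranges: [-179.16, 179.16], [-48.56, 103.87], [-65.8, 70.77], [-126.05, 130.52], [-82.76, 87.17], [-180, 180]. Speed limits (degrees/s): [127.2, 127.2, 147.25, 180, 180, 180].

INTERFACE

Orientations are given as [roll, pitch, yaw] about the fixed x, y, z axes, in that order (R = Rz(yaw) Ry(pitch) Rx(roll)).
In Python, from workcell import bot gives the robot as it stands. The module is installed in compiled form; this text tells all that it offers.
- The arm moves only by the tool play_rows, never from a script. Its argument "increments" is a list of rows, each an object with "slide": the shift along the tool's x, y, z in mm, a list of three; "angular": the turn, a rotation vector about the tool's x, y, z in degrees, a list of three; "claw": the opening, from -1 (shut) to 1 (fully open). In form: [{"slide": [x, y, z], "angular": [rx, ry, rz], "claw": claw}, ...]. A call has 1 to 8 rows; each row shifts and turns the commanded pose from where the row before left it, along the tool's axes as they then stand; what a row does not reach is not made up. A row lasts 1/10 s, in which the tool goes at most 50 mm and 8.59 degrees, less where a joint would pass 70% of its speed; a pose out of reach is approached as far as the arm can. A call is refused whole if a number of a shift passes 50 or a number of a turn 8.59, either way. A call with a gripper value outside its range is refused whole. The fingers move at their own pace and stop on an object; "squeeze" is the grip in N (left out, the last holds). Time passes only in rows, so rows that do not move let the fingers close. It gives the time, the measured TCP pose, the force, the opening and the grip force at its end, in the units of the state.
- bot.get_obs(): the state, without advancing time (a new reading comes with each control period).
- bot.camera(name): name is "side" or "top"; returns the picture (384x512x3 uint8, red, green, blue); there is no depth.
- bot.camera_info(name): a dict with "fovy" (degrees; the focal length in pixels is half the picture's height over the tangent of half this angle, whatever the lens; pixels are square), "cx", "cy" (the principal point, pixels), "R" (3x3) and "t" (3): a world point X has camera coordinates R X + t. Camera axes: x right, y down, z forward; pixel columns grow to the right and rows downward; lengths in m; the calibration is good to about 2 mm. A picture is of the moment at which its call begins. camera_info takes no time and is no camera call.
- bot.job_done(): hands the job in; it is judged then, once.
The state is a dict: "time": time; "q": joint angles; "qd": joint speeds; "joint_efforts": joint torques, N m; "ee_pos": TCP position; "tcp_rot": TCP orientation; "wrist_force": force on the tool from outside, world axes, zero at the start; "torque": the same for the moment, N m; "opening": finger opening in m; "grasp_force": force on a finger pad.
Only numpy, scipy, OpenCV 4.12 (cv2) and the standard library are available. Lean on these libraries where they do the work, as an engineer would, in place of code of your own. Each camera call takes 0.05 s, during which the arm holds its last target. There are 200 camera calls.

## Working session

There is one attempt and no reset: what is moved stays moved. The work goes in short steps, Python scripts to look and compute and a tool call to move; the robot and the scene stay as the last step left them, time stands still between calls to the robot, and variables do not carry over. Pictures are saved under pics/ and viewed, at most 13 in all, crops included, and the job is handed in when it is done.

Besides the shell and the picture viewer there is one more tool, called after ">>>" as a command line: name --argument value ..., lists and objects as JSON in quotes. play_rows: Moves the arm, as the interface text tells. Its arguments: {"type":"object","properties":{"increments":{"type":"array"},"squeeze":{"type":"number"}},"required":["increments"]}

```bash
mkdir -p pics; cat > h.py <<'E'
import numpy as np,cv2
from workcell import bot
def cam(n):
    i=bot.camera_info(n); f=192/np.tan(np.radians(i['fovy'])/2)
    return np.array([[f,0,i['cx']],[0,f,i['cy']],[0,0,1]]),np.array(i['R']),np.array(i['t'])
def proj(n,X):
    K,R,t=cam(n); p=(R@np.atleast_2d(X).T).T+t; p=p@K.T; return p[:,:2]/p[:,2:]
def atz(n,px,z):
    K,R,t=cam(n); d=R.T@np.linalg.inv(K)@[px[0],px[1],1]; c=-R.T@t
    return c+d*(z-c[2])/d[2]
def tri(a,b):
    A=[];B=[]
    for n,px in (('top',a),('side',b)):
        K,R,t=cam(n); d=R.T@np.linalg.inv(K)@[px[0],px[1],1]; d/=np.linalg.norm(d); P=np.eye(3)-np.outer(d,d); A.append(P);B.append(P@(-R.T@t))
    return np.linalg.lstsq(np.vstack(A),np.hstack(B),rcond=None)[0]
E
python3 - <<'E'
from h import *
for n in('top','side'):
    im=bot.camera(n)[:,:,::-1]; cv2.imwrite(f'pics/{n}0.png',im); i=bot.camera_info(n); print(n,i['fovy'],i['cx'],i['cy'],-np.array(i['R']).T@i['t'],np.round(i['R'],2).tolist())
t=cv2.imread('pics/top0.png');s=cv2.imread('pics/side0.png')
cv2.imwrite('pics/both.png',np.vstack([cv2.resize(t,(400,300),interpolation=cv2.INTER_AREA),cv2.resize(s,(400,300),interpolation=cv2.INTER_AREA)]))
print(bot.get_obs())
E
```

```text
top 55.22135212279523 255.02823911361045 189.08969378260872 [0.39588685 0.04265283 1.2345622 ] [[-0.02, -1.0, 0.03], [-1.0, 0.02, -0.09], [0.09, -0.03, -1.0]]
side 46.56362981780998 250.67873427245655 194.16168045513194 [-0.23758321  0.77543982  0.74813147] [[-0.71, -0.7, -0.01], [-0.36, 0.37, -0.86], [0.6, -0.61, -0.52]]
{'time': 0.1, 'q': array([-7.67778518e+01,  5.00788269e+00,  1.00389992e+01,  9.50979492e+01,
       -3.74112732e-04,  8.99991439e+01]), 'qd': array([ 0.07100446, -0.12046376,  0.15692927,  0.05269917, -0.04821746,
        0.07180075]), 'joint_efforts': array([ 8.75840997e-04, -5.21560407e+01,  4.65652907e+01,  1.58894254e-02,
       -5.68098741e-07, -8.10446068e-06]), 'ee_pos': array([ 0.12575903, -0.53525319,  0.24965462]), 'tcp_rot': array([-1.79933167e+02,  3.73113859e-04,  1.32230048e+01]), 'wrist_force': array([-0.10251194, -0.07423085,  0.0499321 ]), 'torque': array([-0.0051369 ,  0.01752627, -0.0537821 ]), 'grasp_force': 0.0, 'opening': 0.08522175978621517}
```

View pics/top0.png

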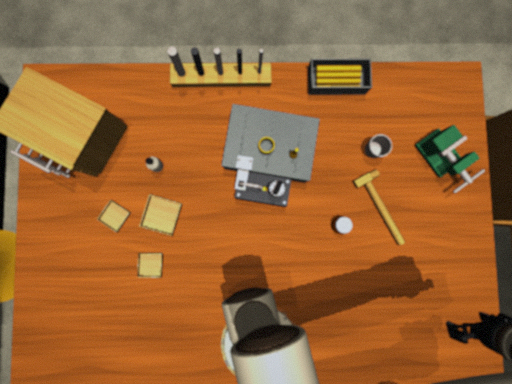

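View pics/side0.png

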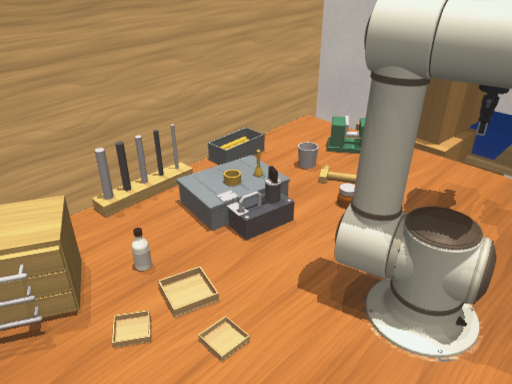

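Top view: the big tray is at (161,215), with small ones at (115,216) and (150,265). The lock is at (263,187), with its dial at about (277,187) and the shackle at about (250,185). I'll enlarge these.

```bash
python3 - <<'E'
from h import *
t=cv2.imread('pics/top0.png');s=cv2.imread('pics/side0.png')
def crop(im,x,y,w,h,k,step=10):
    c=cv2.resize(im[y:y+h,x:x+w],None,fx=k,fy=k,interpolation=cv2.INTER_CUBIC)
    for u in range(-(-x//step)*step,x+w,step): cv2.line(c,(int((u-x+.5)*k),0),(int((u-x+.5)*k),6),(0,255,255),1); cv2.putText(c,str(u),(int((u-x+.5)*k)-8,16),0,.3,(255,255,255))
    for v in range(-(-y//step)*step,y+h,step): cv2.line(c,(0,int((v-y+.5)*k)),(6,int((v-y+.5)*k)),(0,255,255),1); cv2.putText(c,str(v),(8,int((v-y+.5)*k)+4),0,.3,(255,255,255))
    return c
a=crop(t,95,190,100,100,4); b=crop(s,105,260,100,50,4)
b=crop(s,105,260,150,100,2.66)
cv2.imwrite('pics/c1.png',np.hstack([crop(t,95,190,95,95,4),cv2.copyMakeBorder(cv2.resize(crop(s,105,260,150,100,2.7),(405,270)),0,110,0,0,0)]))
cv2.imwrite('pics/c2.png',np.hstack([crop(t,228,148,70,66,5.7),crop(s,222,160,76,72,5.2)[:376]] if 0 else [cv2.resize(crop(t,228,148,70,66,5.7),(399,376)),cv2.resize(crop(s,222,160,76,72,5.2),(395,376))]))
E
```

```text
(no output)
```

View pics/c1.png

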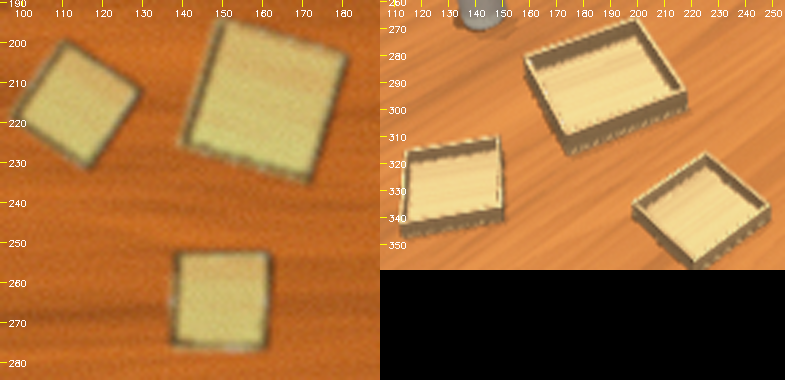

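View pics/c2.png

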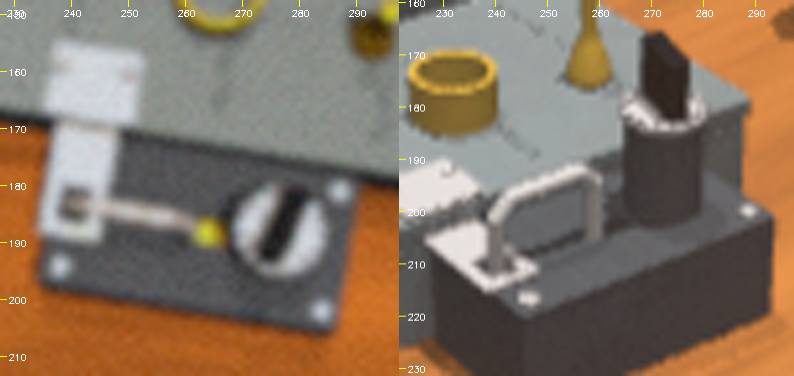

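```bash
python3 - <<'E'
from h import *
from scipy.optimize import least_squares
tr={'A':[(111,199),(130,212),(117,232),(98,218)],'B':[(149,194),(182,203),(172,235),(139,225)],'C':[(138,252),(161.5,252.5),(161,277),(137.5,276)]}
for k,v in tr.items():
    P=np.array([atz('top',p,.025) for p in v]); print(k,np.round(np.linalg.norm(P-np.roll(P,1,0),axis=1),3),P.mean(0),np.round(proj('side',P),0).tolist())
obs=[('top',(276.5,187),(0,-.04,.167)),('top',(287,206),(-.045,-.085,.066)),('top',(234.5,198),(-.045,.085,.066)),
('side',(273.6,168.3),(0,-.04,.167)),('side',(293.5,201.3),(-.045,-.085,.066)),('side',(246,221),(-.045,.085,.066)),('side',(226,206),(.045,.085,.066))]
def W(p,l):
    c,s=np.cos(p[2]),np.sin(p[2]); return [p[0]+c*l[0]-s*l[1],p[1]+s*l[0]+c*l[1],l[2]]
f=lambda p:np.concatenate([proj(n,W(p,l))[0]-px for n,px,l in obs])
r=least_squares(f,[.4,0,0],loss='soft_l1');p=r.x;print(p,np.degrees(p[2]));print(np.round(f(p).reshape(-1,2),1).tolist())
print('dial tri',tri((276.5,187),(273.6,168.3)),W(p,(0,-.04,.167)))
# crown mid
for l in [(0,.04,.109),(0,.008,.1),(0,.072,.1)]: print(l,W(p,l),proj('top',W(p,l)),proj('side',W(p,l)))
print('crown tri',tri((252.5,185.8),(249.6,195.1)))
a=atz('top',(274.2,192.5),.167);b=atz('top',(278.9,181.2),.167);print('bar yaw',np.degrees(np.arctan2(*(b-a)[1::-1])),np.linalg.norm(b-a))
E
```

```text
A [0.074 0.076 0.076 0.077] [0.42182696 0.46995242 0.025     ] [[116.0, 310.0], [151.0, 305.0], [152.0, 331.0], [114.0, 335.0]]
B [0.105 0.112 0.109 0.112] [0.42261816 0.31952332 0.025     ] [[158.0, 279.0], [201.0, 264.0], [220.0, 291.0], [173.0, 308.0]]
C [0.076 0.076 0.078 0.075] [0.2616945 0.3540802 0.025    ] [[198.0, 329.0], [225.0, 311.0], [250.0, 330.0], [222.0, 350.0]]
[ 0.49943518 -0.01172985 -0.16581419] -9.50045325097835
[[0.5, 0.1], [-0.8, -0.0], [-1.0, 0.0], [-1.1, -0.3], [0.4, -0.8], [-0.0, -0.4], [1.5, 0.1]]
dial tri [ 0.49161147 -0.05113857  0.16673066] [np.float64(0.49283296346113115), np.float64(-0.0511812229010799), 0.167]
(0, 0.04, 0.109) [np.float64(0.5060373961080616), np.float64(0.027721520767772824), 0.109] [[249.71549023 184.94162605]] [[249.52232623 194.79093737]]
(0, 0.008, 0.1) [np.float64(0.5007556230492894), np.float64(-0.0038395766997682667), 0.1] [[259.86937464 186.76585927]] [[258.76702357 193.98261667]]
(0, 0.072, 0.1) [np.float64(0.5113191691668338), np.float64(0.059282618235313896), 0.1] [[239.48650569 183.68200975]] [[240.09974972 201.24226633]]
crown tri [0.50643145 0.02167326 0.10493744]
bar yaw -23.763000200826884 0.03604742905799824
```

Sizes come out at A (115,216) ≈ 76 mm, C (150,265) ≈ 76 mm and B (161,215) ≈ 110 mm. B is the tray meant, centred at (0.423, 0.320), and the enlarged crop confirms it. The dial triangulates to z = 0.167, as expected.

>>> play_rows --increments '[{"slide":[29.2,-24.2,0],"angular":[0,0,0],"claw":1},{"slide":[29.2,-24.2,0],"angular":[0,0,0],"claw":1},{"slide":[29.2,-24.2,0],"angular":[0,0,0],"claw":1},{"slide":[29.2,-24.2,0],"angular":[0,0,0],"claw":1},{"slide":[29.2,-24.2,0],"angular":[0,0,0],"claw":1},{"slide":[29.2,-24.2,0],"angular":[0,0,0],"claw":1},{"slide":[29.2,-24.2,0],"angular":[0,0,0],"claw":1},{"slide":[29.2,-24.2,0],"angular":[0,0,0],"claw":1}]'

```text
time: 0.9
ee_pos: [0.3095, -0.2921, 0.2501]
tcp_rot: [-180.0, 0.0, 13.2]
wrist_force: [0.1, -1.7, 0.4]
opening: 0.0855
grasp_force: 0.0
```

>>> play_rows --increments '[{"slide":[29.2,-24.2,0],"angular":[0,0,0],"claw":0.4},{"slide":[29.2,-24.2,0],"angular":[0,0,0],"claw":0.4},{"slide":[29.2,-24.2,0],"angular":[0,0,0],"claw":0.4},{"slide":[29.2,-24.2,0],"angular":[0,0,0],"claw":0.4},{"slide":[29.2,-24.2,0],"angular":[0,0,0],"claw":0.4},{"slide":[29.2,-24.2,0],"angular":[0,0,0],"claw":0.4},{"slide":[29.2,-24.2,0],"angular":[0,0,0],"claw":0.4},{"slide":[29.2,-24.2,0],"angular":[0,0,0],"claw":0.4}]'

```text
time: 1.7
ee_pos: [0.4927, -0.0501, 0.25]
tcp_rot: [-180.0, 0.0, 13.2]
wrist_force: [1.0, -0.8, -0.0]
opening: 0.06
grasp_force: 0.0
```

>>> play_rows --increments '[{"slide":[0,0,0],"angular":[0,0,7.4],"claw":0.4},{"slide":[0,0,0],"angular":[0,0,7.4],"claw":0.4},{"slide":[0,0,0],"angular":[0,0,7.4],"claw":0.4},{"slide":[0,0,0],"angular":[0,0,7.4],"claw":0.4},{"slide":[0,0,0],"angular":[0,0,7.4],"claw":0.4},{"slide":[0,0,0],"angular":[0,0,0],"claw":0.4},{"slide":[0,0,0],"angular":[0,0,0],"claw":0.4}]'

```text
time: 2.4
ee_pos: [0.4722, -0.1318, 0.25]
tcp_rot: [-176.5, 0.4, -17.4]
wrist_force: [0.5, 1.1, -0.3]
opening: 0.0597
grasp_force: 0.0
```

```bash
python3 - <<'E'
from h import *
o=bot.get_obs();print(o['q'])
t=bot.camera('top')[:,:,::-1];s=bot.camera('side')[:,:,::-1]
cv2.imwrite('pics/d.png',np.hstack([cv2.resize(t[140:220,225:305],(400,400),interpolation=2),cv2.resize(s[120:220,215:315],(400,400),interpolation=2)]))
E
```

```text
[-17.46879506  -2.81917916   2.07385804  95.33600858   3.45964679
 179.9419107 ]
```

View pics/d.png

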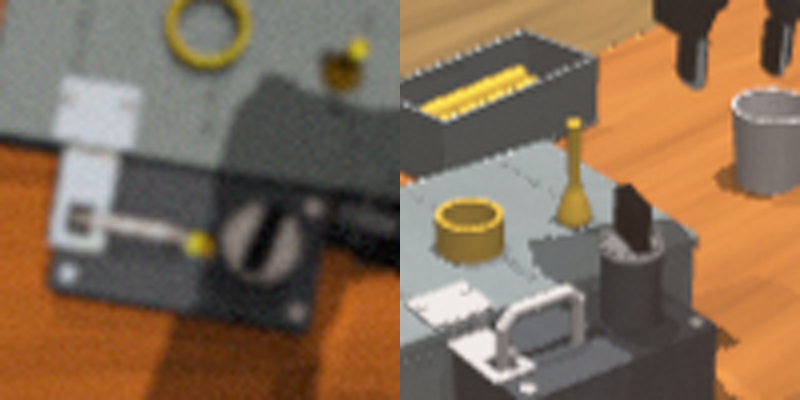

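The crops show the gripper off to the right. Joint 6 ran into its 180° limit, because turning yaw down raises q6. I'll use the half-turn equivalent instead, with tool yaw about 156° and q6 about 18°. Turning clockwise then takes q6 to about 104° at most.

>>> play_rows --increments '[{"slide":[0,0,0],"angular":[0,0,-8.5],"claw":0.4},{"slide":[0,0,0],"angular":[0,0,-8.5],"claw":0.4},{"slide":[0,0,0],"angular":[0,0,-8.5],"claw":0.4},{"slide":[0,0,0],"angular":[0,0,-8.5],"claw":0.4},{"slide":[0,0,0],"angular":[0,0,-8.5],"claw":0.4},{"slide":[0,0,0],"angular":[0,0,-8.5],"claw":0.4},{"slide":[0,0,0],"angular":[0,0,-8.5],"claw":0.4},{"slide":[0,0,0],"angular":[0,0,-8.5],"claw":0.4}]'

```text
time: 3.3
ee_pos: [0.4728, -0.1299, 0.2503]
tcp_rot: [-178.3, -3.1, 51.1]
wrist_force: [0.3, 0.4, -0.3]
opening: 0.0601
grasp_force: 0.0
```

>>> play_rows --increments '[{"slide":[0,0,0],"angular":[0,0,-8.5],"claw":0.4},{"slide":[0,0,0],"angular":[0,0,-8.5],"claw":0.4},{"slide":[0,0,0],"angular":[0,0,-8.5],"claw":0.4},{"slide":[0,0,0],"angular":[0,0,-8.5],"claw":0.4},{"slide":[0,0,0],"angular":[0,0,-8.5],"claw":0.4},{"slide":[0,0,0],"angular":[0,0,-8.5],"claw":0.4},{"slide":[0,0,0],"angular":[0,0,-8.5],"claw":0.4},{"slide":[0,0,0],"angular":[0,0,-8.5],"claw":0.4}]'

```text
time: 4.1
ee_pos: [0.4728, -0.13, 0.2502]
tcp_rot: [177.8, -2.7, 119.2]
wrist_force: [0.2, -0.3, -0.6]
opening: 0.0599
grasp_force: 0.0
```

>>> play_rows --increments '[{"slide":[0,0,0],"angular":[0,0,-8.5],"claw":0.4},{"slide":[0,0,0],"angular":[0,0,-8.5],"claw":0.4},{"slide":[0,0,0],"angular":[0,0,-8.5],"claw":0.4},{"slide":[0,0,0],"angular":[0,0,0],"claw":0.4},{"slide":[0,0,0],"angular":[0,0,0],"claw":0.4}]'

```text
time: 4.6
ee_pos: [0.4727, -0.1304, 0.2502]
tcp_rot: [176.9, -1.5, 144.0]
wrist_force: [0.4, -0.5, -0.8]
opening: 0.06
grasp_force: 0.0
```

```bash
cat >> h.py <<'E'
from scipy.spatial.transform import Rotation as Ro
def go(pos,yaw):
    "tool-frame turn (deg) then shift (mm, in the frame after the turn) to reach pos, tool down at yaw"
    o=bot.get_obs(); R=Ro.from_euler('xyz',o['tcp_rot'],degrees=True); G=Ro.from_euler('xyz',[180,0,yaw],degrees=True)
    print('turn',np.round((R.inv()*G).as_rotvec(degrees=True),2),'shift',np.round(G.inv().apply(np.array(pos)-o['ee_pos'])*1000,1),'q',np.round(o['q'],1),'tq',np.round(o['torque'],2),'F',np.round(o['wrist_force'],1),'p',np.round(o['ee_pos'],4),'r',np.round(o['tcp_rot'],2))
E
python3 -c "
from h import *
go([.4925,-.051,.25],156.2)"
```

```text
turn [  3.29  -1.16 -12.21] shift [13.9 80.7  0.2] q [-17.3  -2.8   2.1  95.3   3.5  18.7] tq [-0.07 -0.04  0.04] F [ 0.4 -0.5 -0.8] p [ 0.4727 -0.1304  0.2502] r [176.86  -1.5  144.03]
```

>>> play_rows --increments '[{"slide":[0,0,0],"angular":[1.65,-0.58,-6.1],"claw":0.4},{"slide":[0,0,0],"angular":[1.64,-0.58,-6.1],"claw":0.4},{"slide":[3.5,20.2,0],"angular":[0,0,0],"claw":0.2},{"slide":[3.5,20.2,0],"angular":[0,0,0],"claw":0.2},{"slide":[3.5,20.2,0],"angular":[0,0,0],"claw":0.2},{"slide":[3.4,20.1,0],"angular":[0,0,0],"claw":0.2},{"slide":[0,0,20],"angular":[0,0,0],"claw":0.2},{"slide":[0,0,20],"angular":[0,0,0],"claw":0.2}]'

```text
time: 5.4
ee_pos: [0.4926, -0.0506, 0.2102]
tcp_rot: [180.0, 0.1, 156.2]
wrist_force: [0.7, 0.2, -0.3]
opening: 0.0512
grasp_force: 0.0
```

>>> play_rows --increments '[{"slide":[0,0,10],"angular":[0,0,0],"claw":0.1},{"slide":[0,0,0],"angular":[0,0,0],"claw":0.1},{"slide":[0,0,0],"angular":[0,0,0],"claw":0.1}]'

```text
time: 5.7
ee_pos: [0.4922, -0.0516, 0.2009]
tcp_rot: [180.0, 0.0, 156.3]
wrist_force: [0.2, 0.4, 0.8]
opening: 0.0471
grasp_force: 0.0
```

```bash
python3 - <<'E'
from h import *
go([.4925,-.051,.154],156.2)
t=bot.camera('top')[:,:,::-1];s=bot.camera('side')[:,:,::-1]
cv2.imwrite('pics/e.png',np.hstack([cv2.resize(t[140:220,225:305],(400,400),interpolation=2),cv2.resize(s[120:220,215:315],(400,400),interpolation=2)]))
E
```

```text
turn [0.02 0.04 0.09] shift [-0.   0.7 46.9] q [-6.  -3.3 -3.8 89.5  0.  17.7] tq [ 0.01 -0.01 -0.  ] F [0.2 0.4 0.8] p [ 0.4922 -0.0516  0.2009] r [1.7998e+02 4.0000e-02 1.5629e+02]
```

View pics/e.png

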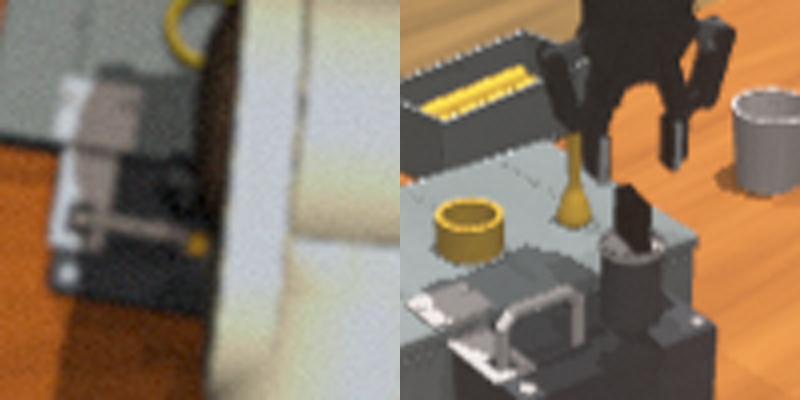

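Side crop: the fingers straddle the bar at (630,215) and are clear of the mouthpiece. Now I'll descend and grip.

>>> play_rows --increments '[{"slide":[0,0.4,16],"angular":[0,0,0],"claw":0.1},{"slide":[0,0,16],"angular":[0,0,0],"claw":0.1},{"slide":[0,0,10],"angular":[0,0,0],"claw":0.1},{"slide":[0,0,4],"angular":[0,0,0],"claw":0.1},{"slide":[0,0,0],"angular":[0,0,0],"claw":0.1},{"slide":[0,0,0],"angular":[0,0,0],"claw":-0.4},{"slide":[0,0,0],"angular":[0,0,0],"claw":-0.7}]' --squeeze 40

```text
time: 6.5
ee_pos: [0.4926, -0.0513, 0.155]
tcp_rot: [180.0, 0.1, 156.4]
wrist_force: [-0.4, 0.3, -0.0]
opening: 0.0188
grasp_force: 0.0
```

>>> play_rows --increments '[{"slide":[0,0,0],"angular":[0,0,0],"claw":-1},{"slide":[0,0,0],"angular":[0,0,0],"claw":-1},{"slide":[0,0,0],"angular":[0,0,0],"claw":-1},{"slide":[0,0,0],"angular":[0,0,0],"claw":-1}]' --squeeze 40

```text
time: 6.9
ee_pos: [0.4924, -0.052, 0.1552]
tcp_rot: [-179.9, 0.1, 156.3]
wrist_force: [-2.2, -4.6, 3.1]
opening: 0.0134
grasp_force: 39.7
```

```bash
python3 -c "
from h import *
go([.4925,-.051,.154],156.2)"
```

```text
turn [-0.06  0.1   0.11] shift [0.4 1.  1.2] q [-6.  -3.4 -9.  84.4 -0.1 17.7] tq [-0.86  0.32 -0.09] F [-2.2 -4.6  3.1] p [ 0.4924 -0.052   0.1552] r [-1.7994e+02  1.0000e-01  1.5631e+02]
```

>>> play_rows --increments '[{"slide":[0,-0.8,0],"angular":[0,0,0],"claw":-1},{"slide":[0,0,0],"angular":[0,0,5],"claw":-1},{"slide":[0,0,0],"angular":[0,0,5],"claw":-1},{"slide":[0,0,0],"angular":[0,0,5],"claw":-1},{"slide":[0,0,0],"angular":[0,0,5],"claw":-1},{"slide":[0,0,0],"angular":[0,0,0],"claw":-1},{"slide":[0,0,0],"angular":[0,0,0],"claw":-1}]'

```text
time: 7.6
ee_pos: [0.493, -0.0513, 0.1552]
tcp_rot: [179.8, 0.1, 136.4]
wrist_force: [3.0, 4.0, 3.0]
opening: 0.0136
grasp_force: 39.5
```

```bash
python3 - <<'E'
from h import *
go([.4925,-.051,.154],136.2)
s=bot.camera('side')[:,:,::-1]; cv2.imwrite('pics/s1.png',s)
# shackle motion in side view vs an arm-clear reference at the start
a=cv2.imread('pics/side0.png')
E
```

```text
turn [0.19 0.07 0.19] shift [ 0.6 -0.1  1.2] q [-6.  -3.5 -9.  84.3  0.1 37.6] tq [ 0.72 -0.73 -0.03] F [3. 4. 3.] p [ 0.493  -0.0513  0.1552] r [1.7981e+02 7.0000e-02 1.3639e+02]
```

```bash
cat > chk.py <<'E'
from h import *
import sys
s=bot.camera('side')[:,:,::-1]; cv2.imwrite(f'pics/s{sys.argv[1]}.png',s)
g=lambda p:cv2.cvtColor(cv2.imread(p),cv2.COLOR_BGR2GRAY).astype(float)
a,b=g('pics/s1.png'),g(f'pics/s{sys.argv[1]}.png')
print('diff',np.abs(a-b)[184:206,236:262].mean(), 'ref',np.abs(a-b)[225:255,100:130].mean())
print([int(np.argmax(b[182:204,c]))+182 for c in range(244,258,2)])
o=bot.get_obs();print('yaw',o['tcp_rot'][2],'tq',np.round(o['torque'],2),'F',np.round(o['wrist_force'],1),'p',np.round(o['ee_pos'],4))
E
python3 chk.py 2
```

```text
diff 0.7674825174825175 ref 0.7133333333333334
[198, 182, 195, 194, 182, 182, 182]
yaw 136.40789984969248 tq [ 0.77 -0.71 -0.06] F [3.6 4.1 2.8] p [ 0.493  -0.0513  0.1552]
```

>>> play_rows --increments '[{"slide":[0,0,0],"angular":[0,0,4],"claw":-1},{"slide":[0,0,0],"angular":[0,0,4],"claw":-1},{"slide":[0,0,0],"angular":[0,0,0],"claw":-1}]'

```text
time: 8.0
ee_pos: [0.4933, -0.0511, 0.1552]
tcp_rot: [179.8, 0.0, 128.3]
wrist_force: [5.0, 6.0, 3.1]
opening: 0.0135
grasp_force: 39.4
```

```bash
python3 chk.py 3
```

```text
diff 1.1573426573426573 ref 0.6822222222222222
[197, 196, 195, 194, 182, 182, 182]
yaw 128.3854228720521 tq [ 1.08 -1.   -0.07] F [4.5 5.1 2.9] p [ 0.4933 -0.0511  0.1552]
```

>>> play_rows --increments '[{"slide":[0,0,0],"angular":[0,0,4],"claw":-1},{"slide":[0,0,0],"angular":[0,0,4],"claw":-1},{"slide":[0,0,0],"angular":[0,0,0],"claw":-1}]'

```text
time: 8.35
ee_pos: [0.4936, -0.0508, 0.1552]
tcp_rot: [179.7, -0.0, 120.3]
wrist_force: [7.4, 7.2, 1.5]
opening: 0.0135
grasp_force: 39.7
```

```bash
python3 chk.py 4
```

```text
diff 11.847902097902098 ref 0.7055555555555556
[195, 182, 193, 192, 182, 182, 182]
yaw 120.40689492285286 tq [ 1.3  -1.39 -0.03] F [6.6 7.5 0.6] p [ 0.4936 -0.0508  0.1552]
```

>>> play_rows --increments '[{"slide":[0,0,0],"angular":[0,0,0],"claw":-1},{"slide":[0,0,0],"angular":[0,0,0],"claw":-1},{"slide":[0,0,0],"angular":[0,0,0],"claw":-1}]'

```text
time: 8.7
ee_pos: [0.4936, -0.0509, 0.1552]
tcp_rot: [179.7, 0.0, 120.4]
wrist_force: [7.2, 7.6, 1.1]
opening: 0.0133
grasp_force: 39.7
```

```bash
python3 chk.py 5; python3 - <<'E'
from h import *
print(proj('side',[[.506,.0277,.109],[.506,.0277,.118]]))
a,b=[cv2.resize(cv2.imread(f'pics/s{k}.png')[150:220,215:295],(400,350),interpolation=2) for k in(2,5)]
cv2.imwrite('pics/cmp.png',np.hstack([a,b]))
E
```

```text
diff 11.858391608391608 ref 0.6677777777777778
[195, 182, 193, 193, 182, 182, 182]
yaw 120.43840290432622 tq [ 1.27 -1.4  -0.04] F [7.2 7.7 1.2] p [ 0.4936 -0.0509  0.1552]
[[249.53743579 194.79284733]
 [249.50528359 191.99732608]]
```

View pics/cmp.png

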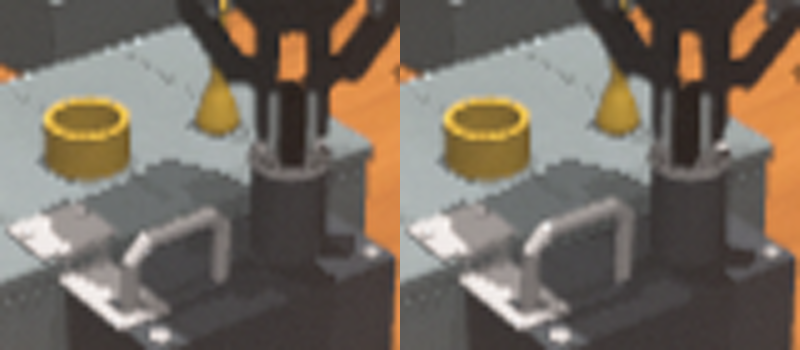

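Right crop: the crown has moved from row 208 to row 197, about 2.3 px or 8 mm. The shackle popped, and no finger is near it. I'll release the dial and lift.

>>> play_rows --increments '[{"slide":[0,0,0],"angular":[0,0,0],"claw":-0.5},{"slide":[0,0,0],"angular":[0,0,0],"claw":-0.2},{"slide":[0,0,0],"angular":[0,0,0],"claw":0.1},{"slide":[0,0,0],"angular":[0,0,0],"claw":0.1},{"slide":[0,0,-15],"angular":[0,0,0],"claw":0.1},{"slide":[0,0,-20],"angular":[0,0,0],"claw":0.1},{"slide":[0,0,-20],"angular":[0,0,0],"claw":0.1},{"slide":[0,0,-20],"angular":[0,0,0],"claw":0.1}]'

```text
time: 9.55
ee_pos: [0.4919, -0.0521, 0.2313]
tcp_rot: [179.9, 0.0, 120.4]
wrist_force: [0.3, 0.3, 0.4]
opening: 0.0473
grasp_force: 0.0
```

>>> play_rows --increments '[{"slide":[0,0,0],"angular":[0,0,8],"claw":0.1},{"slide":[0,0,0],"angular":[0,0,8],"claw":0.1},{"slide":[0,0,0],"angular":[0,0,8],"claw":0.1},{"slide":[0,0,0],"angular":[0,0,8],"claw":0.1},{"slide":[0,0,0],"angular":[0,0,8],"claw":0.1},{"slide":[0,0,0],"angular":[0,0,0],"claw":0.1}]'

```text
time: 10.15
ee_pos: [0.4921, -0.0521, 0.2304]
tcp_rot: [179.9, -0.0, 80.2]
wrist_force: [0.6, -0.0, -0.2]
opening: 0.0468
grasp_force: 0.0
```

```bash
python3 - <<'E'
from h import *
go([.506,.0277,.23],80.5)
t=bot.camera('top')[:,:,::-1];s=bot.camera('side')[:,:,::-1]
cv2.imwrite('pics/t6.png',t);cv2.imwrite('pics/s6.png',s)
cv2.imwrite('pics/f.png',np.hstack([cv2.resize(t[165:205,230:270],(400,400),interpolation=2),cv2.resize(s[180:220,230:270],(400,400),interpolation=2)]))
E
```

```text
turn [ 0.07 -0.01 -0.27] shift [81.   0.6  0.4] q [-6.  -3.  -0.2 92.7  0.  93.7] tq [-0.02 -0.02  0.02] F [ 0.6 -0.  -0.2] p [ 0.4921 -0.0521  0.2304] r [ 1.7993e+02 -1.0000e-02  8.0230e+01]
```

View pics/f.png

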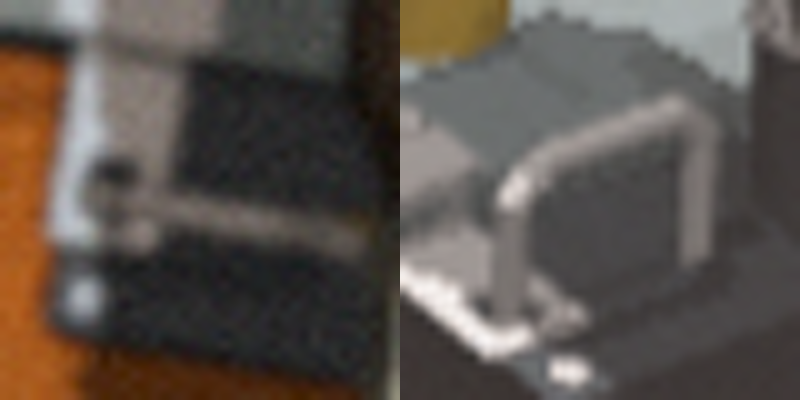

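```bash
python3 - <<'E'
from h import *
m=tri((253-.0,186.1),(250,193.6));print(m)
for z in(.114,.118):
  a=atz('side',(240.7,198),z-.003);b=atz('side',(259.7,190.5),z-.003);print(z,a,b,(a+b)/2,np.linalg.norm(a-b),np.degrees(np.arctan2(*(a-b)[:2]*[-1,1])))
  a=atz('top',(240.5,183.5),z);b=atz('top',(265.2,188.6),z);print(z,a,b,(a+b)/2,np.linalg.norm(a-b),np.degrees(np.arctan2(*(a-b)[:2]*[-1,1])))
E
```

```text
[0.50533392 0.02053754 0.10974077]
0.114 [0.50930406 0.05864986 0.111     ] [ 0.49930835 -0.00609298  0.111     ] [0.50430621 0.02627844 0.111     ] 0.06550992260923905 -8.776660258219488
0.114 [0.51040954 0.05596515 0.114     ] [ 0.49356582 -0.01952227  0.114     ] [0.50198768 0.01822144 0.114     ] 0.07734378380743892 -12.578511558847316
0.118 [0.504615   0.06314996 0.115     ] [ 0.49468204 -0.00118641  0.115     ] [0.49964852 0.03098178 0.115     ] 0.06509864220266122 -8.776660258219417
0.118 [0.51000073 0.05591763 0.118     ] [ 0.49321715 -0.01930033  0.118     ] [0.50160894 0.01830865 0.118     ] 0.07706769459405276 -12.578511558847307
```

>>> play_rows --increments '[{"slide":[26,0,0],"angular":[0,0,-0.3],"claw":0.1},{"slide":[26,0,0],"angular":[0,0,0],"claw":0.1},{"slide":[26,0,0],"angular":[0,0,0],"claw":0.1},{"slide":[0.5,-0.5,20],"angular":[0,0,0],"claw":0.1},{"slide":[0,0,30],"angular":[0,0,0],"claw":0.1},{"slide":[0,0,30],"angular":[0,0,0],"claw":0.1},{"slide":[0,0,0],"angular":[0,0,0],"claw":0.1},{"slide":[0,0,0],"angular":[0,0,0],"claw":0.1}]'

```text
time: 11.05
ee_pos: [0.5043, 0.0254, 0.1501]
tcp_rot: [-180.0, 0.0, 80.8]
wrist_force: [0.3, 0.3, 0.4]
opening: 0.0467
grasp_force: 0.0
```

```bash
python3 - <<'E'
from h import *
go([.5045,.0255,.117],80.5)
s=bot.camera('side')[:,:,::-1];cv2.imwrite('pics/g.png',cv2.resize(s[140:220,215:295],(560,560),interpolation=2))
E
```

```text
turn [-0.    0.    0.26] shift [ 0.1  0.2 33.1] q [  2.9  -2.   -8.1  83.9  -0.  102.1] tq [-0.05 -0.01 -0.01] F [0.3 0.3 0.4] p [0.5043 0.0254 0.1501] r [-180.      0.     80.76]
```

View pics/g.png

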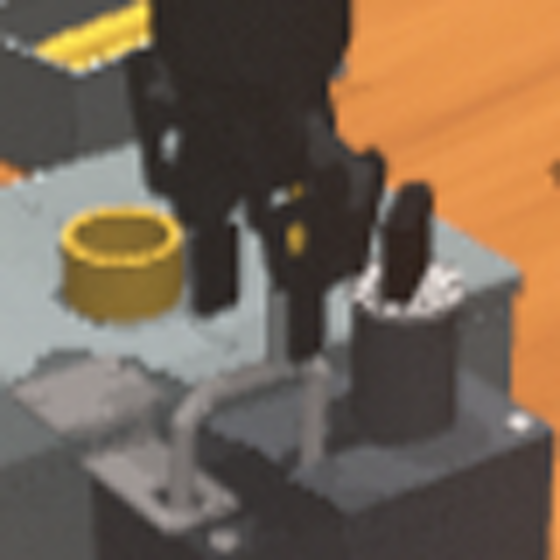

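Side crop: the fingertips are centred at about (265,325), directly over the crown at (265,368) and clear of the dial. I'll descend and grip.

>>> play_rows --increments '[{"slide":[0,0,13],"angular":[0,0,0.2],"claw":0.1},{"slide":[0,0,12],"angular":[0,0,0],"claw":0.1},{"slide":[0,0,8],"angular":[0,0,0],"claw":0.1},{"slide":[0,0,0],"angular":[0,0,0],"claw":-0.3},{"slide":[0,0,0],"angular":[0,0,0],"claw":-0.6},{"slide":[0,0,0],"angular":[0,0,0],"claw":-0.8},{"slide":[0,0,0],"angular":[0,0,0],"claw":-1},{"slide":[0,0,0],"angular":[0,0,0],"claw":-1}]' --squeeze 40

```text
time: 11.9
ee_pos: [0.5046, 0.0255, 0.1167]
tcp_rot: [179.9, -0.0, 80.5]
wrist_force: [0.5, 0.5, -0.3]
opening: 0.0085
grasp_force: 38.9
```

```bash
python3 -c "
from h import *
go([.5045,.0255,.117],80.5)"
```

```text
turn [ 0.05 -0.01 -0.05] shift [ 0.  -0.1 -0.3] q [  2.9  -1.7 -11.5  80.1  -0.  102.4] tq [ 0.04 -0.03 -0.06] F [ 0.5  0.5 -0.3] p [0.5046 0.0255 0.1167] r [ 1.7995e+02 -1.0000e-02  8.0450e+01]
```

>>> play_rows --increments '[{"slide":[0,0,-3],"angular":[0,0,0],"claw":-1},{"slide":[0,0,-5],"angular":[0,0,0],"claw":-1},{"slide":[0,0,-5],"angular":[0,0,0],"claw":-1},{"slide":[0,0,-5],"angular":[0,0,0],"claw":-1},{"slide":[0,0,0],"angular":[0,0,0],"claw":-1}]' --squeeze 60

```text
time: 12.4
ee_pos: [0.5047, 0.0255, 0.1353]
tcp_rot: [179.9, -0.0, 80.5]
wrist_force: [-0.5, 0.8, -2.1]
opening: 0.0082
grasp_force: 58.4
```

```bash
python3 chk.py 7
```

```text
diff 30.13111888111888 ref 0.7
[182, 194, 200, 189, 195, 198, 197]
yaw 80.45723800871849 tq [-0.01 -0.   -0.04] F [-1.  -0.2 -2.4] p [0.5046 0.0255 0.1348]
```

It's lifting freely: the wrist carries about 2 N, the shackle's weight. I'll keep going straight up.

>>> play_rows --increments '[{"slide":[0,0,-8],"angular":[0,0,0],"claw":-1},{"slide":[0,0,-8],"angular":[0,0,0],"claw":-1},{"slide":[0,0,-8],"angular":[0,0,0],"claw":-1},{"slide":[0,0,-10],"angular":[0,0,0],"claw":-1},{"slide":[0,0,-15],"angular":[0,0,0],"claw":-1},{"slide":[0,0,-20],"angular":[0,0,0],"claw":-1},{"slide":[0,0,-20],"angular":[0,0,0],"claw":-1},{"slide":[0,0,-15],"angular":[0,0,0],"claw":-1}]'

```text
time: 13.25
ee_pos: [0.5046, 0.0255, 0.2407]
tcp_rot: [179.9, -0.0, 80.5]
wrist_force: [-0.3, 0.1, -2.6]
opening: 0.0077
grasp_force: 58.4
```

```bash
python3 - <<'E'
from h import *
go([.4226,.3195,.2],80.5)
s=bot.camera('side')[:,:,::-1];cv2.imwrite('pics/k.png',cv2.resize(s[90:240,160:310],(500,500),interpolation=2))
E
```

```text
turn [ 0.12 -0.02 -0.04] shift [ 276.5 -129.4   40.7] q [  2.9  -1.5   2.4  93.8  -0.  102.4] tq [-0.01  0.01 -0.02] F [-0.3  0.1 -2.6] p [0.5046 0.0255 0.2407] r [ 1.7988e+02 -2.0000e-02  8.0460e+01]
```

View pics/k.png

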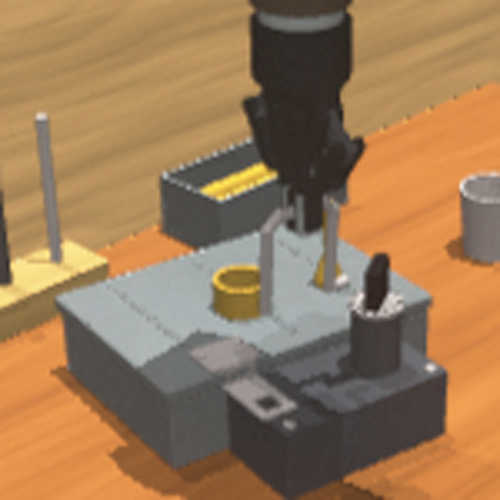

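The shackle is out, legs down, and nothing else was disturbed. Next I'll carry it to the tray.

>>> play_rows --increments '[{"slide":[12,-5.4,0],"angular":[0,0,0],"claw":-1},{"slide":[20,-9.5,0],"angular":[0,0,0],"claw":-1},{"slide":[20,-9.5,0],"angular":[0,0,0],"claw":-1},{"slide":[20,-9.5,0],"angular":[0,0,0],"claw":-1},{"slide":[20,-9.5,0],"angular":[0,0,0],"claw":-1},{"slide":[20,-9.5,0],"angular":[0,0,0],"claw":-1},{"slide":[20,-9.5,0],"angular":[0,0,0],"claw":-1},{"slide":[20,-9.5,0],"angular":[0,0,0],"claw":-1}]'

```text
time: 14.1
ee_pos: [0.4577, 0.1886, 0.2377]
tcp_rot: [-180.0, 0.0, 80.5]
wrist_force: [0.5, 0.5, -2.3]
opening: 0.0077
grasp_force: 58.5
```

>>> play_rows --increments '[{"slide":[20,-9.5,0],"angular":[0,0,0],"claw":-1},{"slide":[20,-9.5,0],"angular":[0,0,0],"claw":-1},{"slide":[20,-9.5,0],"angular":[0,0,0],"claw":-1},{"slide":[20,-9.5,0],"angular":[0,0,0],"claw":-1},{"slide":[20,-9.5,0],"angular":[0,0,0],"claw":-1},{"slide":[20,-9.5,0],"angular":[0,0,0],"claw":-1},{"slide":[15,-6,0],"angular":[0,0,0],"claw":-1},{"slide":[9,-4,0],"angular":[0,0,0],"claw":-1}]'

```text
time: 14.9
ee_pos: [0.4157, 0.3417, 0.2377]
tcp_rot: [-180.0, 0.0, 80.5]
wrist_force: [0.4, 0.5, -1.9]
opening: 0.0075
grasp_force: 58.5
```

>>> play_rows --increments '[{"slide":[0,0,12],"angular":[0,0,0],"claw":-1},{"slide":[0,0,12],"angular":[0,0,0],"claw":-1},{"slide":[0,0,12],"angular":[0,0,0],"claw":-1},{"slide":[0,0,8],"angular":[0,0,0],"claw":-1},{"slide":[0,0,0],"angular":[0,0,0],"claw":-1},{"slide":[0,0,0],"angular":[0,0,0],"claw":-1},{"slide":[0,0,0],"angular":[0,0,0],"claw":-1},{"slide":[0,0,0],"angular":[0,0,0],"claw":-1}]'

```text
time: 15.7
ee_pos: [0.4167, 0.3405, 0.1949]
tcp_rot: [179.9, -0.0, 80.5]
wrist_force: [-0.8, -0.3, -1.9]
opening: 0.008
grasp_force: 58.5
```

```bash
python3 - <<'E'
from h import *
go([.4226,.3195,.195],80.5)
s=bot.camera('side')[:,:,::-1];cv2.imwrite('pics/m.png',np.ascontiguousarray(s))
E
```

```text
turn [ 0.06 -0.05 -0.05] shift [-19.7   9.3  -0.1] q [ 39.3   2.5   1.3  88.8  -0.  138.8] tq [-0.01 -0.01  0.05] F [-0.8 -0.3 -1.9] p [0.4167 0.3405 0.1949] r [ 1.7994e+02 -5.0000e-02  8.0450e+01]
```

View pics/m.png

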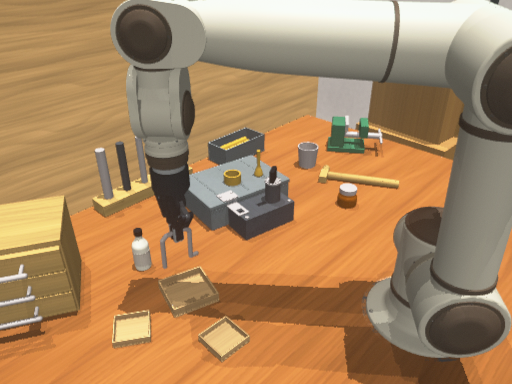

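The shackle is held at (178,245), legs down, about 22 mm past the tray's centre. I'll step back over it.

>>> play_rows --increments '[{"slide":[-5,2.3,0],"angular":[0,0,0],"claw":-1},{"slide":[-10,4.7,0],"angular":[0,0,0],"claw":-1},{"slide":[-5,2.3,0],"angular":[0,0,0],"claw":-1},{"slide":[0,0,0],"angular":[0,0,0],"claw":-1},{"slide":[0,0,0],"angular":[0,0,0],"claw":-1},{"slide":[0,0,0],"angular":[0,0,0],"claw":-1},{"slide":[0,0,0],"angular":[0,0,0],"claw":-1},{"slide":[0,0,0],"angular":[0,0,0],"claw":-1}]'

```text
time: 16.55
ee_pos: [0.4223, 0.3193, 0.1942]
tcp_rot: [180.0, -0.0, 80.5]
wrist_force: [-1.0, 0.2, -2.1]
opening: 0.0082
grasp_force: 58.5
```

```bash
python3 - <<'E'
from h import *
go([.4226,.3195,.195],80.5)
print(bot.job_done())
E
```

```text
turn [ 0.01 -0.   -0.03] shift [ 0.2  0.3 -0.8] q [ 3.710e+01  1.300e+00  1.000e-01  8.870e+01 -0.000e+00  1.366e+02] tq [-0.07 -0.05 -0.01] F [-1.   0.2 -2.1] p [0.4223 0.3193 0.1942] r [179.99  -0.    80.47]
the job is handed in; nothing more can be done
None
```

I handed the job in at about 16.5 s with the lock opened and the shackle pulled out, held legs down about 10 cm above the floor of the 110 mm tray, within about 1 cm of its centre; no verdict was returned.

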